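# Gauge vacuum feedthroughs and mark them with the cursors

## Robot

A 6-joint arm with a two-finger parallel gripper is mounted at the origin on the work surface. World frame = base frame: x ahead of the robot, y to its left, z up, the work surface at z = 0. Lengths are in m, angles in rad, forces in N, time in s.
With the tool pointing down it reaches from about 0.3 to 0.775 m from the base axis. Payload 14.6 kg.
Tool frame: the origin (TCP) lies midway between the tips of the shut fingers; the grasp point (between the pads) lies 19 mm behind it (ctrl.hold_point_z is the distance from the TCP to the grasp point, in m); z points along the fingers, x is the direction in which the jaws open and shut, and the axes are right-handed (so a half turn about z gives the same grasp; the last joint's range is limited). The gripper opens to 94 mm and grips with 3 to 60 N. Pads are 16 mm wide; open, the fingers measure 119 mm over their backs; the gripper's body (75 mm by 177 mm) begins 78 mm behind the grasp point.
Start: joints at [1.22, 0.3, 1.521, -0, 1.321, -0.067], TCP at [0.154, 0.528, 0.205] pointing down, gripper open.
Joint ranges: [-3.03, 3.03], [-0.79, 2.21], [0.23, 2.52], [-1.04, 4.18], [0, 3.07], [-2.55, 2.55]. Speed limits (rad/s): [2.22, 2.22, 2.57, 3.14, 3.14, 3.14].

## Interface

Orientations are given as [roll, pitch, yaw] about the fixed x, y, z axes, in that order (R = Rz(yaw) Ry(pitch) Rx(roll)).
In Python, from station import ctrl, viewer, ticket, nets gives the robot as it stands.
- The arm moves only by the tool carry_out, never from a script. Its argument "commands" is one flat list of numbers, 7 for each row, row after row: the closure, from -1 (fully open) to 1 (shut), so that 0 is half open, then the shift along the world's x, y, z in cm, then the turn, a rotation vector about the world's x, y, z in rad. In form: [gripper, tx, ty, tz, ax, ay, az, gripper, tx, ty, tz, ax, ay, az, ...]. A call has 1 to 12 rows; each row is the pose to reach, as a shift and turn from the pose measured when the call began; what a row does not reach only later rows make up. A row lasts 1/12 s, in which the tool goes at most 41.7 mm and 7.16 degrees, less where a joint would pass 70% of its speed; a pose out of reach is approached as far as the arm can. A call with a gripper value outside its range is refused whole. The fingers move at their own pace and stop on an object; "force" is the grip in N (left out, the last holds). Time passes only in rows, so rows that repeat a pose let the fingers close. It gives the time, the measured TCP pose, the force and the opening at its end, in the units of the state.
- ctrl.get_obs(): the state, without advancing time (a new reading comes with each control period).
- viewer.camera(name): name is "scene" or "top"; returns (picture, depth): 480x640x3 uint8, blue, green, red; 480x640 float32, m along the optical axis (not along the pixel's ray), 0 where there is no reading.
- viewer.camera_info(name): a dict with "fx", "fy", "cx", "cy" (pixels), "R" (3x3) and "t" (3): a world point X has camera coordinates R X + t. Camera axes: x right, y down, z forward; pixel columns grow to the right and rows downward; lengths in m; the calibration is good to about 2 mm. A picture is of the moment at which its call begins. camera_info takes no time and is no camera call.
- ticket.hand_in(): hands the job in, once; it reports no verdict.
Trained networks look in the newest picture that a camera, given by its name, has taken for a name from the list of things; names that differ only in an ending like _2 or _b are one class to them, and where a whole thing is asked for, a point or a joint stands for the part that bears it (a point fixed in the world has none). Each returns a list of dicts, best first, with "confidence" (0 to 1); they miss things now and then, are a little off and sometimes report something else, mostly with a low value. They report only what shows in the picture. A call takes as long as a camera call. They do not tell look-alikes from the thing itself.
- nets.silhouettes(camera, thing): "region" (480x640 bool, what is visible of it) and "extent" ([left, top, right, bottom] in pixels, round what is visible of it).
The state is a dict: "time_s": time; "qpos": joint angles; "joint_vel": joint speeds; "tau": joint torques, N m; "ee_pos": TCP position; "eef_rot": TCP orientation; "force": force on the tool from outside, world axes, zero at the start; "moment": the same for the moment, N m; "grip_width": finger opening in m.
Only numpy, scipy, OpenCV 4.12 (cv2) and the standard library are available. Lean on these libraries where they do the work, as an engineer would, in place of code of your own. Each camera call takes 0.05 s, during which the arm holds its last target. There are 200 camera calls.

## Task

First slide all three cursors of the taper gauge fully home, to the robot-side end of their tracks. Then gauge every feedthrough standing on the bench: set each one upright, flange down, in a lane of its own and slide it towards the narrow end until its flange wedges between the walls. Then slide that lane's cursor along its track until its pointer is level with the middle of the feedthrough's stem, and leave them so; a lane left empty keeps its cursor home. Leave the meter and the circuit board alone.

Things in the scene. Friction and masses are not known exactly. Their poses are not given: they have to be found in the camera images.
- gauge: aluminium gauge plate fixed on the bench, 210 mm (x) by 350 mm (y), 6 mm thick, with three tapered lanes between dark steel walls 8 mm thick. Origin: centre of its underside, on the bench. Its +x runs along the lanes from their wide mouths (robot side) to their narrow ends, +y to the left, z up. Plate top 6 mm, wall tops 20 mm above the bench.
- lane1 (a point): middle of the mouth of the right-hand lane (lane 1), on the plate's top; axes as the gauge's. The lane runs along +x, centre line y = 0; width between its walls 76 mm at x = 0, narrowing evenly to 48 mm at x = 160 mm. The bare plate reaches 42 mm in front of the mouth. A flange wedges with its centre at x = 78 mm (62 mm flange) to 148 mm (50 mm flange).
- lane2 (a point): middle of the mouth of the middle lane (lane 2), 112 mm to the left of lane 1, on the plate's top; axes as the gauge's. The lane runs along +x, centre line y = 0; width between its walls 76 mm at x = 0, narrowing evenly to 48 mm at x = 160 mm. The bare plate reaches 42 mm in front of the mouth. A flange wedges with its centre at x = 78 mm (62 mm flange) to 148 mm (50 mm flange).
- lane3 (a point): middle of the mouth of the left-hand lane (lane 3), 112 mm to the left of lane 2, on the plate's top; axes as the gauge's. The lane runs along +x, centre line y = 0; width between its walls 76 mm at x = 0, narrowing evenly to 48 mm at x = 160 mm. The bare plate reaches 42 mm in front of the mouth. A flange wedges with its centre at x = 78 mm (62 mm flange) to 148 mm (50 mm flange).
- cursor1 (a joint): position of lane 1's cursor along its track, 0 (home, the robot-side end) to 0.12 m, growing towards the lane's narrow end (+x); the cursor's middle is at lane x = 45 mm + this value. Stays where it is left; slides with about 1.5 N of friction.
- cursor2 (a joint): position of lane 2's cursor along its track, 0 (home, the robot-side end) to 0.12 m, growing towards the lane's narrow end (+x); the cursor's middle is at lane x = 45 mm + this value. Stays where it is left; slides with about 1.5 N of friction.
- cursor3 (a joint): position of lane 3's cursor along its track, 0 (home, the robot-side end) to 0.12 m, growing towards the lane's narrow end (+x); the cursor's middle is at lane x = 45 mm + this value. Stays where it is left; slides with about 1.5 N of friction.
- cursor1_top (a point): centre of the top of lane 1's cursor: black grip 20 by 20 mm, 38 mm tall (top 47.5 mm above the bench), on a track left of the lane, 56 mm (+y) from its centre line. A white pointer, 4 mm wide, juts from the middle of its foot over the wall towards its lane (-y); a white line on the grip's top continues it. Axes as the gauge's.
- cursor2_top (a point): centre of the top of lane 2's cursor: black grip 20 by 20 mm, 38 mm tall (top 47.5 mm above the bench), on a track left of the lane, 56 mm (+y) from its centre line. A white pointer, 4 mm wide, juts from the middle of its foot over the wall towards its lane (-y); a white line on the grip's top continues it. Axes as the gauge's.
- cursor3_top (a point): centre of the top of lane 3's cursor: black grip 20 by 20 mm, 38 mm tall (top 47.5 mm above the bench), on a track left of the lane, 56 mm (+y) from its centre line. A white pointer, 4 mm wide, juts from the middle of its foot over the wall towards its lane (-y); a white line on the grip's top continues it. Axes as the gauge's.
- feed_a: vacuum feedthrough, loose, 0.3 kg, upright: steel flange disc 18 mm thick with a white ceramic stem, 26 mm in diameter, on its middle from 18 to 68 mm height (dark collar at its top), then a thin pin to 76 mm. Flange 50, 54, 58 or 62 mm in diameter, each different and unmarked: the gauge shows it. Origin: centre of the underside, z up the stem. May be absent (None).
- feed_b: vacuum feedthrough, loose, 0.3 kg, upright: steel flange disc 18 mm thick with a white ceramic stem, 26 mm in diameter, on its middle from 18 to 68 mm height (dark collar at its top), then a thin pin to 76 mm. Flange 50, 54, 58 or 62 mm in diameter, each different and unmarked: the gauge shows it. Origin: centre of the underside, z up the stem. May be absent (None).
- feed_c: vacuum feedthrough, loose, 0.3 kg, upright: steel flange disc 18 mm thick with a white ceramic stem, 26 mm in diameter, on its middle from 18 to 68 mm height (dark collar at its top), then a thin pin to 76 mm. Flange 50, 54, 58 or 62 mm in diameter, each different and unmarked: the gauge shows it. Origin: centre of the underside, z up the stem. May be absent (None).
- feed_d: vacuum feedthrough, loose, 0.3 kg, upright: steel flange disc 18 mm thick with a white ceramic stem, 26 mm in diameter, on its middle from 18 to 68 mm height (dark collar at its top), then a thin pin to 76 mm. Flange 50, 54, 58 or 62 mm in diameter, each different and unmarked: the gauge shows it. Origin: centre of the underside, z up the stem. May be absent (None).
- meter: bystander: yellow hand-held multimeter lying flat, 170 by 85 by 38 mm; origin at the centre of its underside
- circuit_board: bystander: green circuit board lying flat, 80 by 130 mm, up to 26 mm tall; origin at the centre of its underside
Not all that is in view belongs to the job. What is shaped like the feed_b but yellow is not meant.

How it is judged:
On the way:
1. all three cursors are fully home (within 8 mm) while the feedthroughs still stand on the bench (value of joint each of cursor1, cursor2, cursor3 below 0.008 m and height (world z) of each of feed_a, feed_b, feed_c, feed_d below 0.004 m), for 0.2 s.
At the end, for the whole second after the job is handed in: Each feedthrough present is at rest and upright (0.1 rad), flange down in its own lane (at most 8 mm off the plate) within 5 mm of the centre line, at most 6 mm short of wedging; that lane's pointer is within 6 mm of level with the stem's middle. An empty lane's cursor is within 8 mm of home (((x of feed_a in the frame of lane1 above 0.1415 m and y of feed_a in the frame of lane1 between -0.005 and 0.005 m and z of feed_a in the frame of lane1 below 0.008 m and x of feed_a in the frame of cursor1_top between -0.006 and 0.006 m) or (x of feed_a in the frame of lane2 above 0.1415 m and y of feed_a in the frame of lane2 between -0.005 and 0.005 m and z of feed_a in the frame of lane2 below 0.008 m and x of feed_a in the frame of cursor2_top between -0.006 and 0.006 m) or (x of feed_a in the frame of lane3 above 0.1415 m and y of feed_a in the frame of lane3 between -0.005 and 0.005 m and z of feed_a in the frame of lane3 below 0.008 m and x of feed_a in the frame of cursor3_top between -0.006 and 0.006 m)) and angle between each of feed_a, feed_b, feed_c, feed_d's own z axis and vertical below 0.1 rad and linear speed of each of feed_a, feed_b, feed_c, feed_d below 0.02 m/s and ((x of feed_b in the frame of lane1 above 0.1185 m and y of feed_b in the frame of lane1 between -0.005 and 0.005 m and z of feed_b in the frame of lane1 below 0.008 m and x of feed_b in the frame of cursor1_top between -0.006 and 0.006 m) or (x of feed_b in the frame of lane2 above 0.1185 m and y of feed_b in the frame of lane2 between -0.005 and 0.005 m and z of feed_b in the frame of lane2 below 0.008 m and x of feed_b in the frame of cursor2_top between -0.006 and 0.006 m) or (x of feed_b in the frame of lane3 above 0.1185 m and y of feed_b in the frame of lane3 between -0.005 and 0.005 m and z of feed_b in the frame of lane3 below 0.008 m and x of feed_b in the frame of cursor3_top between -0.006 and 0.006 m)) and ((x of feed_c in the frame of lane1 above 0.0956 m and y of feed_c in the frame of lane1 between -0.005 and 0.005 m and z of feed_c in the frame of lane1 below 0.008 m and x of feed_c in the frame of cursor1_top between -0.006 and 0.006 m) or (x of feed_c in the frame of lane2 above 0.0956 m and y of feed_c in the frame of lane2 between -0.005 and 0.005 m and z of feed_c in the frame of lane2 below 0.008 m and x of feed_c in the frame of cursor2_top between -0.006 and 0.006 m) or (x of feed_c in the frame of lane3 above 0.0956 m and y of feed_c in the frame of lane3 between -0.005 and 0.005 m and z of feed_c in the frame of lane3 below 0.008 m and x of feed_c in the frame of cursor3_top between -0.006 and 0.006 m)) and ((x of feed_d in the frame of lane1 above 0.0726 m and y of feed_d in the frame of lane1 between -0.005 and 0.005 m and z of feed_d in the frame of lane1 below 0.008 m and x of feed_d in the frame of cursor1_top between -0.006 and 0.006 m) or (x of feed_d in the frame of lane2 above 0.0726 m and y of feed_d in the frame of lane2 between -0.005 and 0.005 m and z of feed_d in the frame of lane2 below 0.008 m and x of feed_d in the frame of cursor2_top between -0.006 and 0.006 m) or (x of feed_d in the frame of lane3 above 0.0726 m and y of feed_d in the frame of lane3 between -0.005 and 0.005 m and z of feed_d in the frame of lane3 below 0.008 m and x of feed_d in the frame of cursor3_top between -0.006 and 0.006 m)) and (value of joint cursor1 below 0.008 m or (y of feed_a in the frame of lane1 between -0.01 and 0.01 m and x of feed_a in the frame of lane1 above 0.06 m) or (y of feed_b in the frame of lane1 between -0.01 and 0.01 m and x of feed_b in the frame of lane1 above 0.06 m) or (y of feed_c in the frame of lane1 between -0.01 and 0.01 m and x of feed_c in the frame of lane1 above 0.06 m) or (y of feed_d in the frame of lane1 between -0.01 and 0.01 m and x of feed_d in the frame of lane1 above 0.06 m)) and (value of joint cursor2 below 0.008 m or (y of feed_a in the frame of lane2 between -0.01 and 0.01 m and x of feed_a in the frame of lane2 above 0.06 m) or (y of feed_b in the frame of lane2 between -0.01 and 0.01 m and x of feed_b in the frame of lane2 above 0.06 m) or (y of feed_c in the frame of lane2 between -0.01 and 0.01 m and x of feed_c in the frame of lane2 above 0.06 m) or (y of feed_d in the frame of lane2 between -0.01 and 0.01 m and x of feed_d in the frame of lane2 above 0.06 m)) and (value of joint cursor3 below 0.008 m or (y of feed_a in the frame of lane3 between -0.01 and 0.01 m and x of feed_a in the frame of lane3 above 0.06 m) or (y of feed_b in the frame of lane3 between -0.01 and 0.01 m and x of feed_b in the frame of lane3 above 0.06 m) or (y of feed_c in the frame of lane3 between -0.01 and 0.01 m and x of feed_c in the frame of lane3 above 0.06 m) or (y of feed_d in the frame of lane3 between -0.01 and 0.01 m and x of feed_d in the frame of lane3 above 0.06 m))); the robot touches nothing.
It fails at once if the meter is disturbed (moved more than 25 mm) (distance of meter from where it was at the start of the episode above 0.025 m).
It fails at once if the circuit board is disturbed (moved more than 25 mm) (distance of circuit_board from where it was at the start of the episode above 0.025 m).
Of feed_a, feed_b, feed_c, feed_d only 2 to 3 are there at a start; the rules pass over those that are not, and their reading is None.
At some moment in a run one of feed_a, feed_b, feed_c, feed_d may be knocked a few centimetres aside while the robot is not near it.
Once in a run the grip may slacken for a moment while it holds something.
It also fails if it takes over 210 s, if anything falls off the work surface, if the arm or the gripper's body presses on something with over 40 N, if the wrist force passes 120 N, or if a joint passes its speed limit or range.

## Working session

There is one attempt and no reset: what is moved stays moved. The work goes in short steps, Python scripts to look and compute and a tool call to move; the robot and the scene stay as the last step left them, time stands still between calls to the robot, and variables do not carry over. Pictures are saved under pics/ and viewed, about 12 in all and at most 16, crops included, and the job is handed in when it is done.

Besides the shell and the picture viewer there is one more tool, called in YAML: its name, and indented under it one key for each argument. carry_out: Moves the arm, as the interface text tells. Its arguments: {"type":"object","properties":{"commands":{"type":"array","items":{"type":"number"}},"force":{"type":"number"}},"required":["commands"]}

```bash
ls; mkdir -p pics; cat > h.py <<'E'
import numpy as np,cv2
from station import ctrl,viewer,ticket,nets
def cloud(cam):
    img,d=viewer.camera(cam);i=viewer.camera_info(cam)
    v,u=np.mgrid[:480,:640]
    P=np.stack([(u-i['cx'])/i['fx']*d,(v-i['cy'])/i['fy']*d,d],-1)
    W=(P-np.array(i['t']))@np.array(i['R'])
    W[d==0]=np.nan
    return img,W
def proj(cam,X):
    i=viewer.camera_info(cam);c=np.array(i['R'])@np.array(X)+np.array(i['t'])
    return i['fx']*c[0]/c[2]+i['cx'],i['fy']*c[1]/c[2]+i['cy']
E
python3 - <<'E'
from h import *
for c in ['top','scene']:
    img,W=cloud(c);cv2.imwrite(f'pics/{c}0.png',img);np.save(f'/tmp/{c}.npy',W)
    i=viewer.camera_info(c);print(c,'campos',-np.array(i['R']).T@np.array(i['t']))
    for n in ['feed_a','cursor1_top','gauge','meter','circuit_board']:
        for r in nets.silhouettes(c,n):
            m=r['region'];p=W[m];p=p[~np.isnan(p[:,0])]
            print(n,round(r['confidence'],2),r['extent'],np.nanmedian(p,0).round(3),np.percentile(p,[2,98],axis=0).round(3).tolist(), img[m].mean(0).round())
print(ctrl.get_obs())
E
```

```text
pics
top campos [0.28765413 0.01745463 1.2052976 ]
feed_a 0.93 [169.3, 261.8, 197.7, 284.6] [0.438 0.279 0.02 ] [[0.418, 0.259, 0.007], [0.467, 0.308, 0.073]] [89. 94. 99.]
feed_a 0.77 [463.6, 257.0, 495.9, 287.6] [ 0.443 -0.282  0.019] [[0.421, -0.312, 0.011], [0.47, -0.262, 0.072]] [87. 92. 98.]
feed_a 0.63 [125.9, 233.8, 154.0, 258.9] [0.492 0.362 0.021] [[0.472, 0.343, 0.008], [0.519, 0.39, 0.072]] [ 47.  99. 110.]
cursor1_top 0.75 [373.9, 162.6, 396.9, 176.4] [ 0.644 -0.107  0.043] [[0.637, -0.132, 0.005], [0.657, -0.094, 0.051]] [70. 72. 73.]
gauge 0.44 [317.5, 152.6, 338.0, 166.2] [0.667 0.004 0.044] [[0.66, -0.018, 0.002], [0.694, 0.016, 0.051]] [64. 67. 70.]
meter 0.71 [480.1, 144.5, 525.9, 236.7] [ 0.608 -0.344  0.038] [[0.53, -0.388, 0.013], [0.693, -0.305, 0.046]] [ 60. 122. 135.]
circuit_board 0.78 [133.3, 167.6, 201.2, 215.1] [0.605 0.321 0.012] [[0.565, 0.258, 0.005], [0.644, 0.382, 0.026]] [ 78. 114.  71.]
circuit_board 0.53 [374.4, 164.8, 398.0, 174.0] [ 0.644 -0.105  0.044] [[0.637, -0.127, 0.005], [0.656, -0.094, 0.051]] [64. 66. 67.]
circuit_board 0.2 [263.2, 152.
[... 1238 characters left out ...]
2, 0.003], [0.647, 0.386, 0.026]] [ 62. 112.  53.]
{'time_s': 0.6, 'qpos': array([ 1.22041559e+00,  2.99934328e-01,  1.52098313e+00,  3.24432994e-05,
        1.32075873e+00, -6.66016133e-02]), 'joint_vel': array([-0.00182823,  0.00122377,  0.00228421,  0.00033271,  0.00048512,
        0.00073242]), 'tau': array([ 1.11677171e-03, -5.31477356e+01, -3.52830541e+01,  7.09768524e-02,
        2.11967470e-02, -2.40764319e-05]), 'ee_pos': array([0.15398119, 0.52798617, 0.20543389]), 'eef_rot': array([-3.14155573e+00,  8.12648006e-05,  1.28700918e+00]), 'force': array([-0.86412236, -0.70812392, -0.42401647]), 'moment': array([ 0.00446672, -0.00427106,  0.01214584]), 'grip_width': 0.09408864457396054}
```

View pics/top0.png

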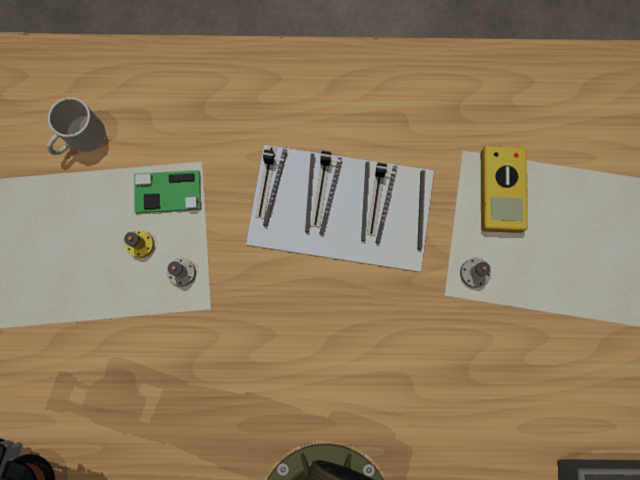

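View pics/scene0.png

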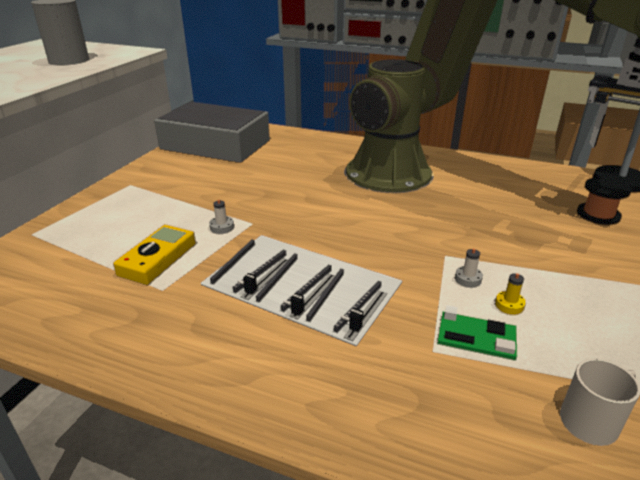

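```bash
python3 - <<'E'
from h import *
W=np.load('/tmp/top.npy'); m=(W[...,2]>.040)&(W[...,2]<.056)&(W[...,0]>.48)&(W[...,0]<.73)&(abs(W[...,1])<.2)
n,l,s,c=cv2.connectedComponentsWithStats(m.astype(np.uint8))
for k in range(1,n):
    if s[k,4]>8: p=W[l==k];print('cursor',s[k],((p.min(0)+p.max(0))/2).round(4),p.mean(0).round(4))
m=(W[...,2]>.013)&(W[...,2]<.026)&(W[...,0]>.4)&(W[...,0]<.75)&(abs(W[...,1])<.22)
n,l,s,c=cv2.connectedComponentsWithStats(m.astype(np.uint8))
for k in range(1,n):
    if s[k,4]>40:
        p=W[l==k];(a,b,ang)=cv2.minAreaRect(p[:,:2].astype(np.float32));print('wall',s[k],np.round(a,4),np.round(b,4),round(ang,2))
m=(W[...,2]>.0035)&(W[...,0]>.4)&(W[...,0]<.75)&(abs(W[...,1])<.22)
n,l,s,c=cv2.connectedComponentsWithStats(m.astype(np.uint8));k=1+s[1:,4].argmax();p=W[l==k]
print('plate',cv2.minAreaRect(p[:,:2].astype(np.float32)),p.min(0),p.max(0))
for q in [(.44,.28),(.443,-.282),(.49,.362)]:
    m=(W[...,2]>.06)&(np.hypot(W[...,0]-q[0]-.005,W[...,1]-q[1])<.05)
    p=W[m];print('stem',q,len(p),((p.min(0)+p.max(0))/2).round(4))
    m=(abs(W[...,2]-.018)<.006)&(np.hypot(W[...,0]-q[0]-.005,W[...,1]-q[1])<.05)
    p=W[m];print('fl',cv2.minEnclosingCircle(p[:,:2].astype(np.float32)))
E
```

```text
cursor [263 149  11  12 107] [0.6713 0.1181 0.0465] [0.6706 0.1179 0.0471]
cursor [320 150  12  12 103] [0.6707 0.0054 0.0465] [0.67   0.0053 0.0468]
cursor [376 162  11  12 109] [ 0.6472 -0.1035  0.0469] [ 0.6464 -0.1038  0.0465]
wall [263 148  24  78 349] [0.6144 0.1057] [0.0095 0.1598] 76.77
wall [305 153  10  79 323] [0.6046 0.0365] [0.0083 0.1601] 86.66
wall [319 157  23  77 330] [ 0.5985 -0.0031] [0.0123 0.1603] 76.68
wall [361 161   9  80 335] [ 0.5884 -0.0743] [0.0082 0.1614] 86.72
wall [375 165  23  78 331] [ 0.5815 -0.1164] [0.01   0.1603] 76.94
wall [418 170   8  79 364] [ 0.5715 -0.1848] [0.0092 0.1598] 86.65
plate ((0.5784964561462402, -0.027499988675117493), (0.35582149028778076, 0.21949125826358795), 81.68974304199219) [ 0.44913167 -0.21247619  0.00350018] [0.70457284 0.1607295  0.05371134]
stem (0.44, 0.28) 174 [0.4425 0.2842 0.0708]
fl ((0.44177407026290894, 0.2843848764896393), 0.0274504404515028)
stem (0.443, -0.282) 177 [ 0.4477 -0.2895  0.0707]
fl ((0.4470304548740387, -0.28915882110595703), 0.02925516478717327)
stem (0.49, 0.362) 175 [0.4971 0.3684 0.0708]
fl ((0.4968295991420746, 0.36815813183784485), 0.027826840057969093)
```

The top view shows two steel feedthroughs, at pixels (181,272) and (475,272). The yellow look-alike at (138,243) is excluded by its colour. The cursors are at (268,156), (325,158) and (381,170). The scene view agrees: steel at (468,268) and (221,217), yellow at (512,293). The gauge yaw is about -0.145 rad. I'll home cursor 3 first.

carry_out:
  commands: [0,51.7,-41,-5.5,0,0,-1.432,0,51.7,-41,-5.5,0,0,-1.432,0,51.7,-41,-5.5,0,0,-1.432,0,51.7,-41,-5.5,0,0,-1.432,0,51.7,-41,-5.5,0,0,-1.432,0,51.7,-41,-5.5,0,0,-1.432,0,51.7,-41,-5.5,0,0,-1.432,0,51.7,-41,-5.5,0,0,-1.432,0,51.7,-41,-5.5,0,0,-1.432,0,51.7,-41,-5.5,0,0,-1.432,0,51.7,-41,-5.5,0,0,-1.432,0,51.7,-41,-5.5,0,0,-1.432]
  force: 10

```text
time_s: 1.6
ee_pos: [0.5458, 0.2167, 0.1638]
eef_rot: [-3.141, -0.0, -0.152]
force: [0.5, -0.1, -0.1]
grip_width: 0.0471
```

carry_out:
  commands: [0,12.5,-9.9,-1.4,0,0,0.007,0,12.5,-9.9,-1.4,0,0,0.007,0,12.5,-9.9,-1.4,0,0,0.007,0,12.5,-9.9,-1.4,0,0,0.007,0,12.5,-9.9,-1.4,0,0,0.007,0,12.5,-9.9,-1.4,0,0,0.007,0,12.5,-9.9,-1.4,0,0,0.007]

```text
time_s: 2.18
ee_pos: [0.6704, 0.1181, 0.1496]
eef_rot: [-3.141, 0.0, -0.145]
force: [-0.7, 0.4, 0.3]
grip_width: 0.0469
```

```bash
python3 - <<'E'
from h import *
o=ctrl.get_obs();print(o['ee_pos'],o['eef_rot'])
img,W=cloud('scene');cv2.imwrite('pics/s1.png',img)
t,W2=cloud('top');cv2.imwrite('pics/t1.png',t)
E
```

```text
[0.67043505 0.1180531  0.1496015 ] [-3.14140164e+00  3.72398540e-04 -1.45406872e-01]
```

View pics/s1.png

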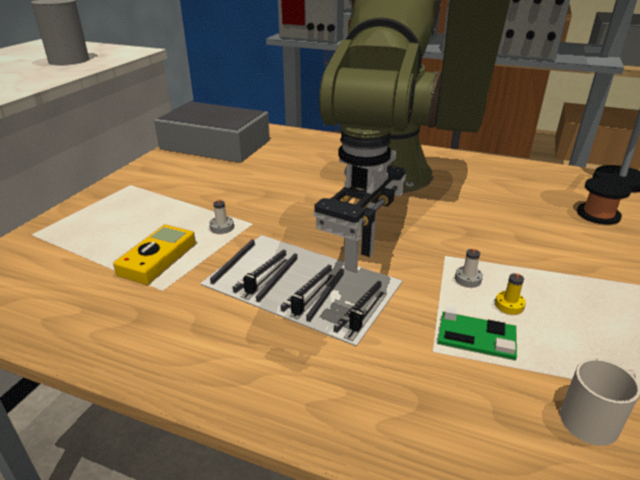

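The scene view shows the gripper above cursor 3 with its jaws along the lane. There are only two steel feedthroughs, plus the yellow one. Next I descend and grip.

carry_out:
  commands: [0,0,0,-4,0,0,0,0,0,0,-8,0,0,0,0,0,0,-12,0,0,0,0,0,0,-12,0,0,0,0.6,0,0,-12,0,0,0,0.8,0,0,-12,0,0,0,0.8,0,0,-12,0,0,0,0.8,0,0,-12,0,0,0,0.8,0,0,-12,0,0,0,0.8,0,0,-12,0,0,0]
  force: 10

```text
time_s: 3.12
ee_pos: [0.6713, 0.119, 0.0327]
eef_rot: [-3.14, -0.004, -0.144]
force: [0.2, 0.8, 7.7]
grip_width: 0.02
```

carry_out:
  commands: [0.8,-1.5,0.21,0.1,0,0,0,0.8,-3,0.43,0.1,0,0,0,0.8,-4.5,0.64,0.1,0,0,0,0.8,-6,0.86,0.1,0,0,0,0.8,-7.5,1.07,0.1,0,0,0,0.8,-8.2,1.17,0.1,0,0,0,0.8,-8.5,1.22,0.1,0,0,0,0.8,-8.7,1.25,0.1,0,0,0,0.8,-8.7,1.25,0.1,0,0,0]
  force: 10

```text
time_s: 3.87
ee_pos: [0.5844, 0.1314, 0.0339]
eef_rot: [-3.14, -0.004, -0.144]
force: [-1.5, -0.7, -2.5]
grip_width: 0.0196
```

carry_out:
  commands: [0,0,0,0,0,0,0,0,0,0,0,0,0,0,0,0,0,0,0,0,0,0,0,0,4,0,0,0,0,8.6,-12.6,4,0,0,0,0,8.6,-12.6,4,0,0,0,0,8.6,-12.6,4,0,0,0,0,8.6,-12.6,4,0,0,0,0,8.6,-12.6,4,0,0,0,0,8.6,-12.6,0,0,0,0,0,8.6,-12.6,0,0,0,0]

```text
time_s: 4.78
ee_pos: [0.6677, 0.0053, 0.028]
eef_rot: [-3.141, 0.004, -0.145]
force: [-1.6, 0.3, -2.3]
grip_width: 0.0469
```

carry_out:
  commands: [0.6,0,0,0,0,0,0,0.8,0,0,0,0,0,0,0.8,0,0,0,0,0,0,0.8,0,0,0,0,0,0,0.8,0,0,0,0,0,0]
  force: 10

```text
time_s: 5.2
ee_pos: [0.6685, 0.0056, 0.0296]
eef_rot: [-3.141, 0.002, -0.145]
force: [0.1, 1.3, 4.5]
grip_width: 0.0199
```

carry_out:
  commands: [0.8,-1.5,0.22,0.1,0,0,0,0.8,-3,0.44,0.1,0,0,0,0.8,-4.5,0.66,0.1,0,0,0,0.8,-6,0.88,0.1,0,0,0,0.8,-7.5,1.1,0.1,0,0,0,0.8,-9,1.32,0.1,0,0,0,0.8,-9.8,1.44,0.1,0,0,0,0.8,-10.1,1.49,0.1,0,0,0,0.8,-10.1,1.49,0.1,0,0,0]

```text
time_s: 5.95
ee_pos: [0.5669, 0.0205, 0.0305]
eef_rot: [-3.141, 0.003, -0.145]
force: [-1.7, -1.5, -10.4]
grip_width: 0.0199
```

carry_out:
  commands: [0,0,0,0,0,0,0,0,0,0,0,0,0,0,0,0,0,0,0,0,0,0,0,0,4,0,0,0,0,8,-12.4,4,0,0,0,0,8,-12.4,4,0,0,0,0,8,-12.4,4,0,0,0,0,8,-12.4,4,0,0,0,0,8,-12.4,4,0,0,0,0,8,-12.4,0,0,0,0,0,8,-12.4,0,0,0,0]

```text
time_s: 6.87
ee_pos: [0.6443, -0.103, 0.0248]
eef_rot: [-3.14, 0.01, -0.145]
force: [-0.8, 0.5, -2.1]
grip_width: 0.0471
```

carry_out:
  commands: [0.6,0,0,0,0,0,0,0.8,0,0,0,0,0,0,0.8,0,0,0,0,0,0,0.8,0,0,0,0,0,0,0.8,0,0,0,0,0,0]

```text
time_s: 7.28
ee_pos: [0.6452, -0.1029, 0.0264]
eef_rot: [-3.14, 0.008, -0.145]
force: [-0.4, 1.7, 3.9]
grip_width: 0.02
```

carry_out:
  commands: [0.8,-1.5,0.21,0.1,0,0,0,0.8,-3,0.43,0.1,0,0,0,0.8,-4.5,0.64,0.1,0,0,0,0.8,-6,0.86,0.1,0,0,0,0.8,-7.5,1.07,0.1,0,0,0,0.8,-8.7,1.24,0.1,0,0,0,0.8,-9.2,1.32,0.1,0,0,0,0.8,-9.4,1.35,0.1,0,0,0,0.8,-9.4,1.35,0.1,0,0,0]

```text
time_s: 8.03
ee_pos: [0.5509, -0.0891, 0.0273]
eef_rot: [-3.14, 0.009, -0.145]
force: [-0.8, 3.6, -7.5]
grip_width: 0.0198
```

carry_out:
  commands: [0,0,0,0,0,0,0,0,0,0,0,0,0,0,0,0,0,0,0,0,0,0,0,0,10,0,0,0,-1,-16,-7,15,0,0,-0.5,-1,-16,-7,15,0,0,-0.5,-1,-16,-7,15,0,0,-0.5,-1,-16,-7,15,0,0,-0.5,-1,-16,-7,15,0,0,-0.5,-1,-16,-7,15,0,0,-0.5,-1,-16,-7,15,0,0,-0.5,-1,-16,-7,15,0,0,-0.5]

```text
time_s: 9.03
ee_pos: [0.3914, -0.1592, 0.1774]
eef_rot: [-3.14, 0.008, -0.645]
force: [-0.4, 0.6, 0.3]
grip_width: 0.0928
```

```bash
cat > m.py <<'E'
from h import *
def measure():
    img,W=cloud('top'); X,Y,Z=W[...,0],W[...,1],W[...,2]
    ex=np.array([.9895,-.1445]);ey=np.array([.1445,.9895]);L2=np.array([.5143,-.0281])
    m=(Z>.040)&(Z<.056)&(X>.5)&(X<.73)&(abs(Y)<.17)
    n,l,s,c=cv2.connectedComponentsWithStats(m.astype(np.uint8))
    for k in range(1,n):
        if s[k,4]>60:
            p=W[l==k];q=(p.min(0)+p.max(0))[:2]/2;print('cursor',q.round(4),'lane2 frame mm',(1e3*(q-L2)@ex).round(1),(1e3*(q-L2)@ey).round(1),s[k,4])
    m=(Z>.06)&(Z<.09)&(X>.3)
    n,l,s,c=cv2.connectedComponentsWithStats(m.astype(np.uint8))
    for k in range(1,n):
        if 60<s[k,4]<400:
            p=W[l==k];q=(p.min(0)+p.max(0))[:2]/2;print('stem',q.round(4),'lane2 frame mm',(1e3*(q-L2)@ex).round(1),(1e3*(q-L2)@ey).round(1),s[k,4],img[l==k].mean(0).round())
    return img,W
E
python3 - <<'E'
from m import *
o=ctrl.get_obs();print(o['time_s'],o['ee_pos'],o['eef_rot'],o['qpos'])
img,W=measure();cv2.imwrite('pics/t2.png',img)
E
```

```text
9.0333 [ 0.39144923 -0.15921839  0.17737153] [-3.13976506  0.00794738 -0.64470501] [-0.47504192  0.04497122  1.8884298   0.00335238  1.21571815  0.16849303]
cursor [0.5847 0.1307] lane2 frame mm 46.7 167.3 108
cursor [0.5668 0.021 ] lane2 frame mm 44.9 56.2 105
cursor [ 0.5511 -0.0901] lane2 frame mm 45.4 -56.0 109
stem [0.4974 0.3685] lane2 frame mm -74.1 390.0 174 [69. 76. 83.]
stem [0.4422 0.2842] lane2 frame mm -116.5 298.6 176 [74. 78. 86.]
```

View pics/t2.png

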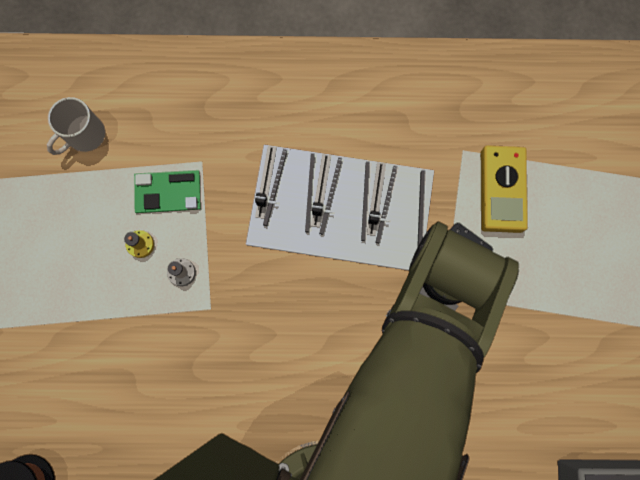

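Only top-of-stem heights count here: the cursors read 45–47 mm, which is home. The candidates are steel (181,272), steel (475,272, under the arm now) and yellow (138,243). The steel ones fit the description. I'll hover over the right one and confirm it with a crop.

carry_out:
  commands: [-0.2,5.6,-13,-3,0,0,0.5,-0.2,5.6,-13,-3,0,0,0.5,-0.2,5.6,-13,-3,0,0,0.5,-0.2,5.6,-13,-3,0,0,0.5,-0.2,5.6,-13,-3,0,0,0.5,-0.2,5.6,-13,-3,0,0,0.5,-0.2,5.6,-13,-3,0,0,0.5]

```text
time_s: 9.67
ee_pos: [0.4476, -0.2879, 0.1461]
eef_rot: [-3.139, 0.011, -0.146]
force: [0.6, 0.2, 0.4]
grip_width: 0.0569
```

```bash
python3 - <<'E'
from m import *
o=ctrl.get_obs();print(o['time_s'],o['ee_pos'],o['eef_rot'])
img,W=cloud('scene')
for q in [(.4475,-.289),(.4425,.284)]:
    X,Y,Z=W[...,0],W[...,1],W[...,2]
    m=(Z>.03)&(Z<.08)&(np.hypot(X-q[0],Y-q[1])<.06);p=W[m];print(q,len(p),p.min(0).round(4),p.max(0).round(4))
a=cv2.resize(img[150:300,150:350],None,fx=3,fy=3);b=cv2.resize(img[200:350,430:550],None,fx=3,fy=3)
cv2.imwrite('pics/c3.png',np.hstack([a[:, :430],b]))
E
```

```text
9.6667 [ 0.44763514 -0.2878888   0.1460517 ] [-3.13910781  0.01060931 -0.14550707]
(0.4475, -0.289) 211 [ 0.4325 -0.3007  0.0302] [ 0.4613 -0.2727  0.0763]
(0.4425, 0.284) 299 [0.4299 0.2732 0.0302] [0.4582 0.2995 0.0781]
```

View pics/c3.png

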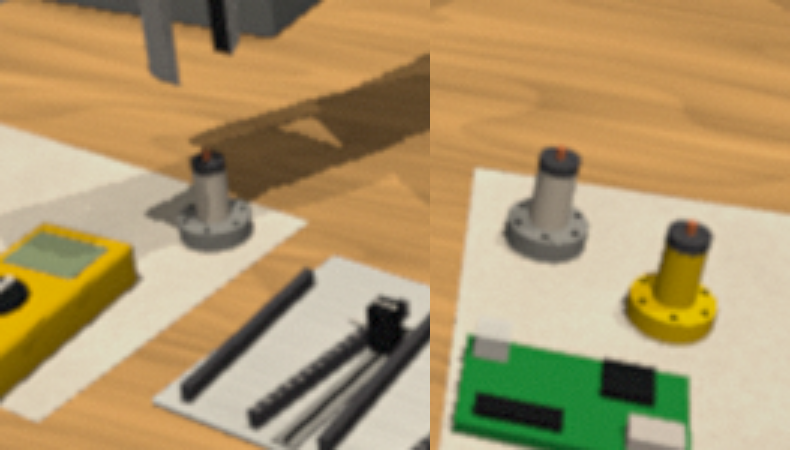

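The crop confirms it: the right piece is steel with a white stem at crop (215,200), the left one is steel at (547,205), and the decoy is yellow at (672,280). Grasping the right one.

carry_out:
  commands: [-0.2,0,0,-4,0,0,0,-0.2,0,0,-8,0,0,0,-0.2,0,0,-11.2,0,0,0,-0.2,0,0,-11.2,0,0,0,0.5,0,0,-11.2,0,0,0,0.7,0,0,-11.2,0,0,0,0.7,0,0,-11.2,0,0,0,0.7,0,0,-11.2,0,0,0,0.7,0,0,-11.2,0,0,0]
  force: 25

```text
time_s: 10.47
ee_pos: [0.4481, -0.2882, 0.036]
eef_rot: [-3.141, 0.008, -0.145]
force: [-3.3, 0.2, 3.3]
grip_width: 0.0266
```

carry_out:
  commands: [0.7,0,0,3,0,0,0,0.7,0,0,6.5,0,0,0,0.7,1,2.5,6.5,0,0,0,0.7,2,5,6.5,0,0,0,0.7,3,7.5,6.5,0,0,0,0.7,4,10,6.5,0,0,0,0.7,5,12.5,6.5,0,0,0,0.7,6,14.8,6.5,0,0,0,0.7,6,14.8,6.5,0,0,0,0.7,6,14.8,6.5,0,0,0]

```text
time_s: 11.3
ee_pos: [0.5084, -0.1393, 0.1012]
eef_rot: [-3.141, 0.008, -0.143]
force: [0.0, -1.1, -2.2]
grip_width: 0.0255
```

```bash
python3 - <<'E'
from m import *
o=ctrl.get_obs();print(o['time_s'],o['ee_pos'],o['eef_rot'],o['grip_width'])
img,W=cloud('scene')
a=cv2.resize(img[170:350,170:410],None,fx=3,fy=3);cv2.imwrite('pics/c4.png',a)
E
```

```text
11.3 [ 0.50835257 -0.13925071  0.10123239] [-3.14067248  0.00790488 -0.14306746] 0.02550851014787331
```

View pics/c4.png

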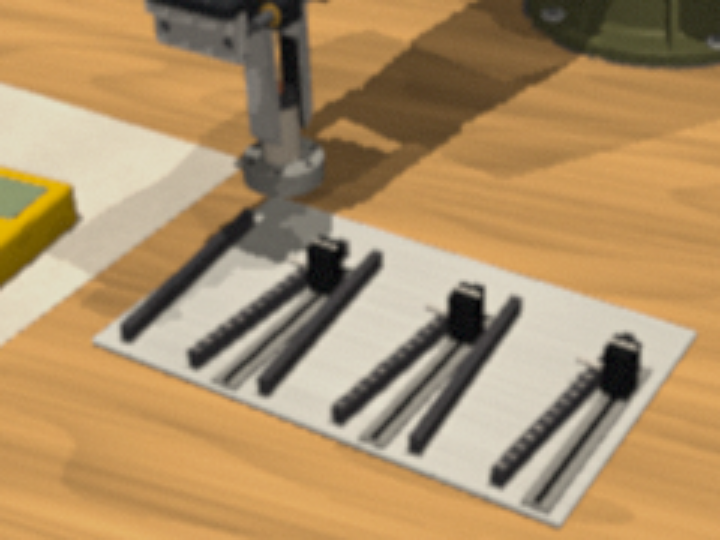

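The piece is held upright by its stem above the mouth of lane 1 (crop 285,150). Lowering it.

carry_out:
  commands: [0.7,0,0,-3,0,0,0,0.7,0,0,-5,0,0,0,0.7,0,0,-5.6,0,0,0,0.7,0,0,-5.8,0,0,0,0.7,0,0,-5.8,0,0,0]

```text
time_s: 11.77
ee_pos: [0.5081, -0.1407, 0.0436]
eef_rot: [-3.141, 0.008, -0.145]
force: [-0.3, 0.7, -3.1]
grip_width: 0.0258
```

carry_out:
  commands: [0.7,1,-0.13,-0.1,0,0,0,0.7,2,-0.27,-0.1,0,0,0,0.7,3,-0.42,-0.1,0,0,0,0.7,4,-0.57,-0.1,0,0,0,0.7,5,-0.72,-0.1,0,0,0,0.7,6,-0.87,-0.1,0,0,0,0.7,6.5,-0.94,-0.1,0,0,0]
  force: 15

```text
time_s: 12.35
ee_pos: [0.5746, -0.1507, 0.0442]
eef_rot: [-3.141, 0.005, -0.145]
force: [0.4, -0.7, -2.3]
grip_width: 0.0258
```

carry_out:
  commands: [0.7,0.6,-0.09,0,0,0,0,0.7,1.2,-0.17,0,0,0,0,0.7,1.8,-0.26,0,0,0,0,0.7,2.2,-0.32,0,0,0,0,0.7,2.5,-0.36,0,0,0,0,0.7,2.8,-0.4,0,0,0,0]

```text
time_s: 12.85
ee_pos: [0.6015, -0.1541, 0.044]
eef_rot: [-3.14, 0.009, -0.145]
force: [-13.3, 6.5, 6.2]
grip_width: 0.0258
```

carry_out:
  commands: [0.7,0.3,-0.04,0,0,0,0,0.7,0.3,-0.04,0,0,0,0,0,0.1,0,0,0,0,0,0,0,0,0,0,0,0,0,0,0,0,0,0,0,0,0,0,4,0,0,0,0,0,0,8,0,0,0,0,-12,8,10,0,0,0,0,-12,8,10,0,0,0,0,-12,15,10,0,0,0,0,-12,20,10,0,0,0,0,-12,20,10,0,0,0]

```text
time_s: 13.85
ee_pos: [0.4912, 0.0101, 0.1433]
eef_rot: [-3.14, 0.007, -0.147]
force: [1.5, 0.8, 0.1]
grip_width: 0.0468
```

```bash
python3 - <<'E'
from m import *
o=ctrl.get_obs();print(o['time_s'],o['ee_pos'],o['eef_rot'],o['grip_width'])
img,W=measure();cv2.imwrite('pics/t5.png',cv2.resize(img[120:320,110:500],None,fx=2,fy=2))
E
```

```text
13.85 [0.49122297 0.01006842 0.14325501] [-3.14027964  0.00719725 -0.14662436] 0.04684246834150471
cursor [0.5846 0.1307] lane2 frame mm 46.6 167.3 112
cursor [ 0.551 -0.09 ] lane2 frame mm 45.3 -55.9 107
stem [0.7345 0.5006] lane2 frame mm 141.4 554.9 390 [82. 90. 96.]
stem [ 0.6029 -0.1555] lane2 frame mm 106.0 -113.2 183 [75. 79. 86.]
stem [0.4974 0.3683] lane2 frame mm -74.0 389.8 174 [72. 79. 87.]
stem [0.4425 0.2838] lane2 frame mm -116.1 298.2 178 [77. 81. 89.]
```

View pics/t5.png

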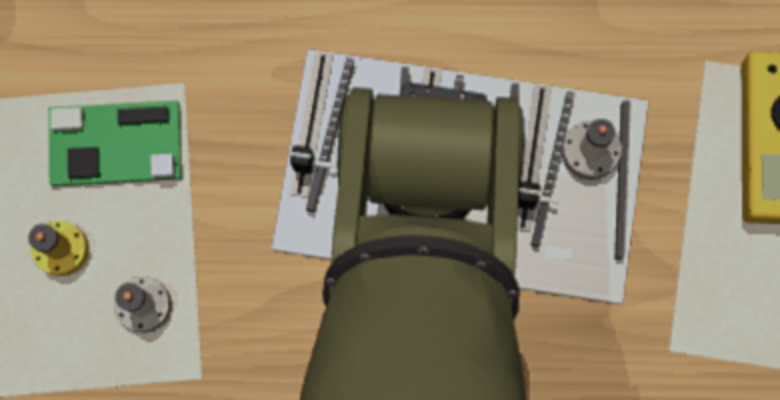

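The part sits in lane 1 at crop (592,148), touching both walls and wedged at about x = 104 mm, which fits the 58 mm flange. Next is the left steel one (crop 143,305), with the yellow one at (57,245) excluded.

carry_out:
  commands: [-0.2,-4.9,27.4,-0.3,0,0,0,-0.2,-4.9,27.4,-0.3,0,0,0,-0.2,-4.9,27.4,-0.3,0,0,0,-0.2,-4.9,27.4,-0.3,0,0,0,-0.2,-4.9,27.4,-0.3,0,0,0,-0.2,-4.9,27.4,-0.3,0,0,0,-0.2,-4.9,27.4,-0.3,0,0,0,-0.2,-4.9,27.4,-0.3,0,0,0,-0.2,-4.9,27.4,-0.3,0,0,0,-0.2,-4.9,27.4,-0.3,0,0,0]

```text
time_s: 14.73
ee_pos: [0.4412, 0.2893, 0.1406]
eef_rot: [-3.139, 0.008, -0.143]
force: [0.4, 0.0, -0.7]
grip_width: 0.0567
```

```bash
python3 - <<'E'
from m import *
o=ctrl.get_obs();print(o['time_s'],o['ee_pos'],o['eef_rot'],o['grip_width'])
img,W=cloud('scene')
q=(.4425,.284);X,Y,Z=W[...,0],W[...,1],W[...,2]
m=(Z>.03)&(Z<.08)&(np.hypot(X-q[0],Y-q[1])<.06);p=W[m];print(q,len(p),p.min(0).round(4),p.max(0).round(4))
E
```

```text
14.7333 [0.44117605 0.28926789 0.14058778] [-3.13901779  0.00755254 -0.14273083] 0.056720149743146514
(0.4425, 0.284) 298 [0.4294 0.2732 0.0306] [0.4567 0.2995 0.0764]
```

carry_out:
  commands: [-0.2,0.15,-0.4,-3,0,0,0,-0.2,0.15,-0.4,-7,0,0,0,-0.2,0.15,-0.4,-10.6,0,0,0,-0.2,0.15,-0.4,-10.6,0,0,0,0.5,0.15,-0.4,-10.6,0,0,0,0.7,0.15,-0.4,-10.6,0,0,0,0.7,0.15,-0.4,-10.6,0,0,0,0.7,0.15,-0.4,-10.6,0,0,0,0.7,0.15,-0.4,-10.6,0,0,0]
  force: 25

```text
time_s: 15.53
ee_pos: [0.4434, 0.2851, 0.0361]
eef_rot: [-3.138, 0.006, -0.144]
force: [-1.3, 0.7, -0.6]
grip_width: 0.0267
```

carry_out:
  commands: [0.7,0,0,3,0,0,0,0.7,0,0,6.5,0,0,0,0.7,1.2,-2.5,6.5,0,0,0,0.7,2.4,-5,6.5,0,0,0,0.7,3.6,-7.5,6.5,0,0,0,0.7,4.8,-10,6.5,0,0,0,0.7,6,-12.5,6.5,0,0,0,0.7,7.2,-15,6.5,0,0,0,0.7,8.4,-17.5,6.5,0,0,0,0.7,9.7,-20.4,6.5,0,0,0,0.7,9.7,-20.4,6.5,0,0,0,0.7,9.7,-20.4,6.5,0,0,0]

```text
time_s: 16.53
ee_pos: [0.5407, 0.08, 0.1014]
eef_rot: [-3.138, 0.006, -0.146]
force: [0.0, -0.1, -2.0]
grip_width: 0.0257
```

```bash
python3 - <<'E'
from m import *
o=ctrl.get_obs();print(o['time_s'],o['ee_pos'],o['eef_rot'],o['grip_width'])
img,W=cloud('scene')
a=cv2.resize(img[170:350,190:430],None,fx=3,fy=3);cv2.imwrite('pics/c6.png',a)
E
```

```text
16.5333 [0.5407289  0.07995966 0.10138228] [-3.13754399  0.00567569 -0.14606776] 0.025678901763291434
```

View pics/c6.png

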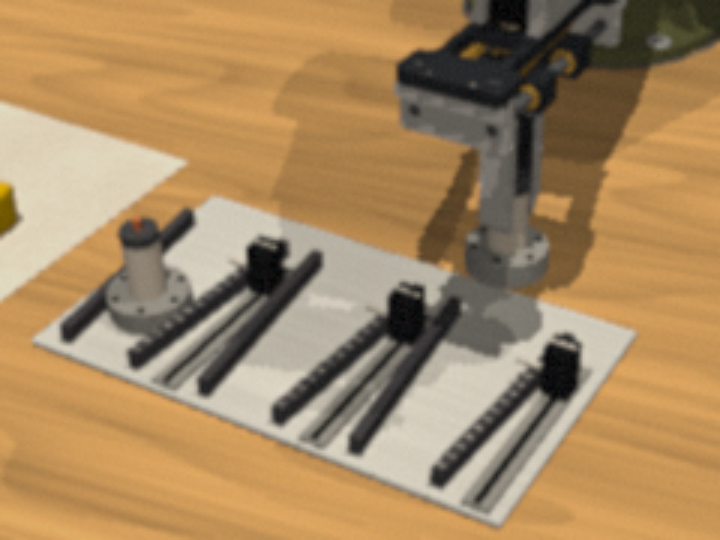

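The second piece is held upright above lane 3's mouth (crop 508,240), and the first stands flat in lane 1 (148,280).

carry_out:
  commands: [0.7,0,0.1,-3,0,0,0,0.7,0,0.1,-5,0,0,0,0.7,0,0.1,-5.6,0,0,0,0.7,0,0.1,-5.8,0,0,0,0.7,0,0.1,-5.8,0,0,0]

```text
time_s: 17.0
ee_pos: [0.5404, 0.0826, 0.0438]
eef_rot: [-3.137, 0.006, -0.144]
force: [-0.2, -0.5, -1.1]
grip_width: 0.0255
```

carry_out:
  commands: [0.7,1,-0.15,-0.1,0,0,0,0.7,2,-0.29,-0.1,0,0,0,0.7,3,-0.44,-0.1,0,0,0,0.7,4,-0.58,-0.1,0,0,0,0.7,5,-0.73,-0.1,0,0,0,0.7,6,-0.87,-0.1,0,0,0,0.7,6.5,-0.94,-0.1,0,0,0]
  force: 15

```text
time_s: 17.58
ee_pos: [0.6069, 0.0733, 0.0445]
eef_rot: [-3.137, 0.003, -0.144]
force: [-0.1, -0.4, -2.0]
grip_width: 0.0256
```

carry_out:
  commands: [0.7,0.6,-0.19,0,0,0,0,0.7,1.2,-0.3,0,0,0,0,0.7,1.8,-0.4,0,0,0,0,0.7,2.2,-0.45,0,0,0,0,0.7,2.5,-0.5,0,0,0,0,0.7,2.8,-0.55,0,0,0,0]

```text
time_s: 18.08
ee_pos: [0.6351, 0.0678, 0.0444]
eef_rot: [-3.137, 0.003, -0.144]
force: [0.9, -0.3, -1.5]
grip_width: 0.0257
```

carry_out:
  commands: [0.7,0.6,-0.09,0,0,0,0,0.7,1.2,-0.17,0,0,0,0,0.7,1.6,-0.23,0,0,0,0,0.7,1.9,-0.28,0,0,0,0,0.7,2.2,-0.32,0,0,0,0,0.7,2.4,-0.35,0,0,0,0]

```text
time_s: 18.58
ee_pos: [0.6576, 0.0646, 0.0441]
eef_rot: [-3.137, 0.009, -0.144]
force: [-14.6, 2.0, 8.4]
grip_width: 0.0263
```

carry_out:
  commands: [0.7,0.3,-0.04,0,0,0,0,0.7,0.3,-0.04,0,0,0,0,0,0.1,0,0,0,0,0,0,0,0,0,0,0,0,0,0,0,0,0,0,0,0,0,0,4,0,0,0,0,0,0,8,0,0,0,0,-18,15,9,0,0,0,0,-18,15,9,0,0,0,0,-18,15,9,0,0,0,0,-18,15,9,0,0,0,0,-18,15,9,0,0,0]

```text
time_s: 19.58
ee_pos: [0.4963, 0.1987, 0.1333]
eef_rot: [-3.137, 0.008, -0.144]
force: [0.8, 1.2, 0.3]
grip_width: 0.0469
```

```bash
python3 - <<'E'
from m import *
o=ctrl.get_obs();print(o['time_s'],o['ee_pos'],o['eef_rot'],o['grip_width'])
img,W=measure();cv2.imwrite('pics/t7.png',cv2.resize(img[120:320,110:500],None,fx=2,fy=2))
E
```

```text
19.5833 [0.49630069 0.19867554 0.13333732] [-3.13686683  0.00774016 -0.14404069] 0.046855076269337284
cursor [0.584 0.131] lane2 frame mm 46.0 167.5 110
cursor [0.5661 0.021 ] lane2 frame mm 44.1 56.0 105
cursor [ 0.551  -0.0901] lane2 frame mm 45.3 -56.0 111
stem [0.6581 0.0631] lane2 frame mm 129.1 111.0 179 [80. 83. 91.]
stem [ 0.6028 -0.1552] lane2 frame mm 105.9 -113.0 181 [77. 81. 88.]
stem [0.4979 0.3685] lane2 frame mm -73.5 390.1 176 [73. 80. 88.]
```

View pics/t7.png

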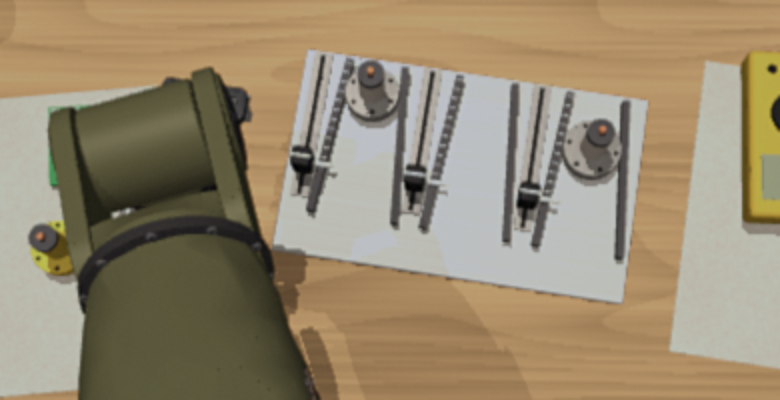

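Both parts are wedged: lane 3 at crop (372,90), lane 1 at (592,148). All cursors are still home. Next I grip cursor 3.

carry_out:
  commands: [0,4.4,-3.4,0,0,0,0,0,8.8,-6.8,0,0,0,0,0,8.8,-6.8,0,0,0,0,0,8.8,-6.8,-4,0,0,0,0,8.8,-6.8,-8,0,0,0,0,8.8,-6.8,-10.2,0,0,0,0,8.8,-6.8,-10.2,0,0,0,0.6,8.8,-6.8,-10.2,0,0,0,0.8,8.8,-6.8,-10.2,0,0,0,0.8,8.8,-6.8,-10.2,0,0,0,0.8,8.8,-6.8,-10.2,0,0,0,0.8,8.8,-6.8,-10.2,0,0,0]
  force: 10

```text
time_s: 20.63
ee_pos: [0.5825, 0.1345, 0.0337]
eef_rot: [-3.135, 0.003, -0.141]
force: [8.8, -0.3, -1.9]
grip_width: 0.0199
```

carry_out:
  commands: [0.8,1.5,-0.4,0,0,0,0,0.8,3,-0.7,0,0,0,0,0.8,4.5,-0.95,0,0,0,0,0.8,6,-1.2,0,0,0,0,0.8,7.3,-1.38,0,0,0,0,0.8,8,-1.48,0,0,0,0,0.8,8.3,-1.5,0,0,0,0,0.8,8.3,-1.5,0,0,0,0,0.8,8.3,-1.5,0,0,0,0]

```text
time_s: 21.38
ee_pos: [0.666, 0.121, 0.0345]
eef_rot: [-3.133, 0.001, -0.14]
force: [3.0, 8.6, -4.1]
grip_width: 0.02
```

carry_out:
  commands: [0,0,0,0,0,0,0,0,0,0,0,0,0,0,0,0,0,0,0,0,0,0,0,0,4,0,0,0,0,0,0,8,0,0,0,0,0,0,9,0,0,0,0,-11.5,-21.1,9,0,0,0,0,-11.5,-21.1,9,0,0,0,0,-11.5,-21.1,9,0,0,0,0,-11.5,-21.1,9,0,0,0,0,-11.5,-21.1,9,0,0,0,0,-11.5,-21.1,9,0,0,0]

```text
time_s: 22.38
ee_pos: [0.5495, -0.0924, 0.125]
eef_rot: [-3.133, 0.0, -0.141]
force: [0.5, -0.2, 0.2]
grip_width: 0.0467
```

carry_out:
  commands: [0,0.1,0.25,-4,0,0,0,0,0.1,0.25,-8,0,0,0,0,0.1,0.25,-9.3,0,0,0,0,0.1,0.25,-9.3,0,0,0,0.6,0.1,0.25,-9.3,0,0,0,0.8,0.1,0.25,-9.3,0,0,0,0.8,0.1,0.25,-9.3,0,0,0,0.8,0.1,0.25,-9.3,0,0,0,0.8,0.1,0.25,-9.3,0,0,0]
  force: 10

```text
time_s: 23.13
ee_pos: [0.5511, -0.09, 0.0331]
eef_rot: [-3.133, -0.002, -0.141]
force: [-1.3, 0.1, 5.6]
grip_width: 0.0198
```

carry_out:
  commands: [0.8,1.5,-0.22,0,0,0,0,0.8,3,-0.44,0,0,0,0,0.8,4.5,-0.66,0,0,0,0,0.8,5.5,-0.8,0,0,0,0,0.8,5.9,-0.87,0,0,0,0,0.8,5.9,-0.87,0,0,0,0,0.8,5.9,-0.87,0,0,0,0]

```text
time_s: 23.72
ee_pos: [0.61, -0.0986, 0.0332]
eef_rot: [-3.133, -0.002, -0.141]
force: [1.0, 0.6, -1.6]
grip_width: 0.02
```

carry_out:
  commands: [0,0,0,0,0,0,0,0,0,0,0,0,0,0,0,0,0,0,0,0,0,0,0,0,4,0,0,0,0,0,0,8,0,0,0,0,0,0,10,0,0,0,0,-24,-13,11,0,0,0,0,-24,-13,11,0,0,0,0,-24,-13,11,0,0,0,0,-24,-13,11,0,0,0,0,-24,-13,11,0,0,0,0,-24,-13,11,0,0,0]

```text
time_s: 24.72
ee_pos: [0.3883, -0.2179, 0.1426]
eef_rot: [-3.134, -0.003, -0.141]
force: [0.1, -0.9, 0.7]
grip_width: 0.0471
```

```bash
python3 - <<'E'
from m import *
o=ctrl.get_obs();print(o['time_s'],o['ee_pos'],o['eef_rot'],o['grip_width'])
img,W=measure();s,_=cloud('scene')
cv2.imwrite('pics/t8.png',np.vstack([cv2.resize(img[140:280,230:450],(660,420),interpolation=cv2.INTER_CUBIC)]));cv2.imwrite('pics/s8.png',cv2.resize(s[210:360,190:430],None,fx=3,fy=3))
E
```

```text
24.7167 [ 0.38832015 -0.21786762  0.14255088] [-3.13354732e+00 -2.55928012e-03 -1.40838833e-01] 0.04712850336775993
cursor [0.6661 0.119 ] lane2 frame mm 128.9 167.5 107
cursor [ 0.6091 -0.0983] lane2 frame mm 104.0 -55.8 108
cursor [0.5664 0.021 ] lane2 frame mm 44.5 56.1 107
stem [0.6582 0.0632] lane2 frame mm 129.2 111.1 179 [76. 79. 86.]
stem [ 0.6029 -0.1553] lane2 frame mm 106.0 -113.0 179 [73. 76. 83.]
stem [0.4983 0.3685] lane2 frame mm -73.1 390.1 175 [69. 76. 84.]
```

View pics/t8.png

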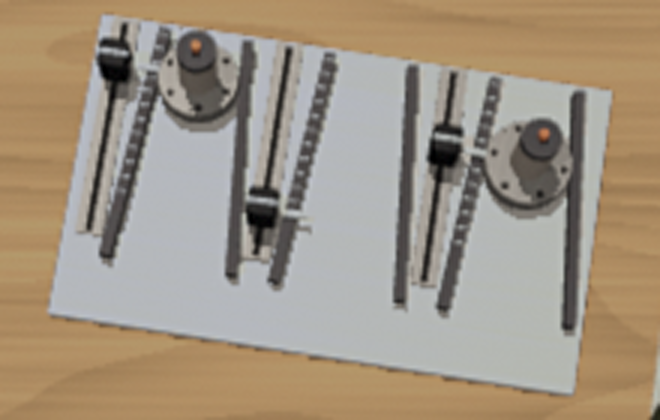

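View pics/s8.png

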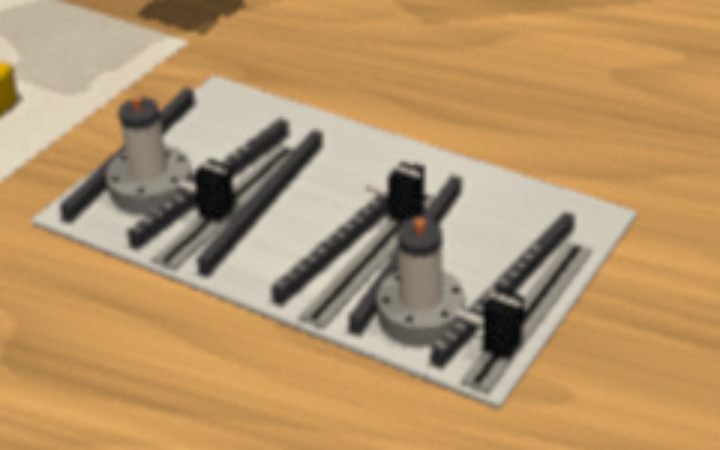

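```bash
python3 -c "
from station import ticket;print(ticket.hand_in())"
```

```text
the job is handed in; nothing more can be done
None
```

I slid all three cursors home first. Then I set both steel feedthroughs on the bench in lanes, wedged them, moved those lanes' cursors level with the stems, and handed the job in. I left the yellow look-alike, the meter and the circuit board alone.

Last camera check before hand-in, with the arm clear (positions in mm along the lane):

| Lane | Feedthrough | Wedged at | Cursor at | Stem off centre line |
|---|---|---|---|---|
| 1 | right-hand one, 58 mm flange | 106.0 | 104.0 | 1 |
| 2 | empty | – | 44.5 (home) | – |
| 3 | left-hand one, 54 mm flange | 129.2 | 128.9 | 1 |

- **Seating:** both feedthroughs looked upright and flat on the plate, and each pushed back with about 13–15 N as it wedged.
- **Disagreement on the wedge position:** both wedged about 4 mm farther in than the nominal 101.6 and 124.6 mm. I took this as calibration bias and did not chase it, because the cursors were set by comparing them directly with the stems.
- **Disagreement on lane 1's cursor:** the camera puts it 2 mm short of the stem, while the arm's own position reading had it within about 1 mm. Both are inside the 6 mm limit.

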